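Tilt the rolling pin out of its hooded trough

TASK

The rolling pin is caught under both end hoods of the plywood trough, with a divider stood across the hatch above it. First lift the divider out and stand it upright, fully down, in an empty slot of the wooden rack and let go of it; then tilt the rolling pin so that it comes out of the hatch one end first, and finish while still holding it in the gripper, with all of it at least 5 cm above the top of the trough, still and touching nothing else. Leave the other kitchen things, the bread board in the rack included, where they are.

Things in the scene. Friction and masses are not known exactly. Their poses are not given: they have to be found in the camera images.
- trough: fixed plywood trough, 190 mm (its x) x 360 mm (its y), origin under its centre on the worktop. Floor and walls 10 mm thick, inside 170 x 340 mm. A hood covers the inner 80 mm at each y end. Two cradle rails along y (y to +-50 mm, x +-10 to +-16 mm, tops 37 mm above the worktop) carry the pin
- hatch (a point): centre of the trough's open hatch, 98 mm above the worktop, axes as the trough: hatch 180 mm long (y +-90 mm) between the hoods, whose underside is 88 mm and top 98 mm above the worktop; its two side walls (x +-85 to +-95 mm) are 75 mm tall. Inside each side wall at y = 0, two upright guides, 7 mm proud, leave a 17 mm groove for the divider
- divider: loose plywood board, 164 mm wide (x), 12 mm thick (y), 125 mm tall (z), origin at the middle of its lower edge, 0.15 kg. A cut-out 58 mm wide, 72 mm high in the lower edge bridges the pin. It stands across the hatch in the guides on the trough's floor; its top edge, 135 mm above the worktop, can be pinched from above across the 12 mm
- rolling_pin: loose wooden rolling pin, 230 mm long along its y axis, origin at its centre: barrel 36 mm diameter, 150 mm long, at each end a handle 18 mm diameter, 40 mm long; 0.2 kg. It lies along the trough's y on the rails, axis 52 mm above the worktop, both ends under the hoods; slid lengthwise to near one end wall, its other end is clear of its hood
- pin_end_a (a point): centre of the rolling pin's +y end face
- pin_end_b (a point): centre of the rolling pin's -y end face
- rack: fixed wooden plate rack, base 200 mm (its x) x 160 mm (y) x 18 mm, origin under its centre on the worktop; three slots along its x at y = -50, 0 and +50 mm, each 19 mm wide between 8 mm dowels (at x = +-55 mm) that rise 60 mm above the base. The slot at y = +50 mm holds the bread board, the other two are empty
- slot_mid (a point): middle of the empty slot at the rack's centre, on top of the base (18 mm above the worktop); x along the slot, y across it, z up
- slot_end (a point): the same for the empty slot at the rack's y = -50 mm
- bread_board: small dark bread board 130 x 12 x 90 mm (its x, y, z) with no cut-out, standing on edge in the rack's slot at rack y = +50 mm; bystander
- tumbler_a: upturned glass tumbler, 72 mm diameter, 92 mm tall, origin at its foot; bystander
- tumbler_b: another tumbler, the same; bystander
- mug: white mug, 80 mm diameter, 85 mm tall, origin under its centre; bystander
- jar: amber glass jar, 70 mm diameter, 100 mm tall, origin under its centre; bystander
- bowl: terracotta bowl, 120 mm diameter, 50 mm tall, origin under its centre; bystander
- pepper_mill: dark wooden pepper mill, 52 mm diameter, 138 mm tall, origin under its centre; bystander
There are look-alikes about, which are no part of the job. What is shaped like the divider but blue is not meant.

How it is judged (in metres and radians):
On the way, in this order (a step that is already met when the one before it is completed fails the run):
1. the divider stands upright and released in an empty slot of the rack (((x of divider in the frame of slot_mid between -0.025 and 0.025 m and y of divider in the frame of slot_mid between -0.01 and 0.01 m and z of divider in the frame of slot_mid between -0.006 and 0.006 m) or (x of divider in the frame of slot_end between -0.025 and 0.025 m and y of divider in the frame of slot_end between -0.01 and 0.01 m and z of divider in the frame of slot_end between -0.006 and 0.006 m)) and angle between divider's own z axis and vertical below 0.2 rad and contact force between the fingers and divider below 0.1 N and linear speed of divider below 0.03 m/s), for 0.2 s.
2. the rolling pin is tilted: one end out above the hatch, the other still down inside the trough (((height (world z) of pin_end_a above 0.12 m and height (world z) of pin_end_b below 0.088 m) or (height (world z) of pin_end_b above 0.12 m and height (world z) of pin_end_a below 0.088 m))), for 0.05 s.
At the end, for the whole second after the job is handed in: Divider upright (0.2 rad) in an empty rack slot, within 6 mm of its base, 10 mm across and 25 mm along it, released, at rest; pin held still by the fingers, both ends over 140 mm above the worktop, touching neither trough, rack, divider nor a bystander (all of step 1 and height (world z) of each of pin_end_a, pin_end_b above 0.14 m and contact force between the fingers and rolling_pin above 1 N and linear speed of rolling_pin below 0.05 m/s and contact force between rolling_pin and trough below 0.1 N and contact force between rolling_pin and rack below 0.1 N and contact force between rolling_pin and divider below 0.1 N and contact force between rolling_pin and bread_board below 0.1 N and contact force between rolling_pin and tumbler_a below 0.1 N and contact force between rolling_pin and tumbler_b below 0.1 N and contact force between rolling_pin and mug below 0.1 N and contact force between rolling_pin and jar below 0.1 N and contact force between rolling_pin and bowl below 0.1 N and contact force between rolling_pin and pepper_mill below 0.1 N); the arm keeps its last pose, push and grip.
It fails at once if a bystander was pushed more than 40 mm or tipped over (distance of any of bread_board, tumbler_a, tumbler_b, mug, jar, bowl, pepper_mill from where it was at the start of the episode above 0.04 m or angle between any of bread_board, tumbler_a, tumbler_b, mug, jar, bowl, pepper_mill's own z axis and vertical above 0.6 rad).
It also fails if it takes over 69 s, if anything falls off the work surface, if the arm or the gripper's body presses on something with over 40 N, if the wrist force passes 120 N, or if a joint passes its speed limit or range.

ROBOT

A 6-joint arm with a two-finger parallel gripper is mounted at the origin on the work surface. World frame = base frame: x ahead of the robot, y to its left, z up, the work surface at z = 0. Lengths are in m, angles in degrees, forces in N, time in s.
With the tool pointing down it reaches from about 0.35 to 0.875 m from the base axis. Payload 4.2 kg.
Tool frame: the origin (TCP) lies between the finger pads; the fingertips stand 17 mm ahead of it and the grasp point (between the pads) lies 2 mm behind it; z points along the fingers, y is the line along which they close (so a half turn about z gives the same grasp; the last joint's range is limited). The gripper opens to 87 mm and grips with 3 to 60 N. Pads are 19 mm wide; open, the fingers measure 117 mm over their backs; the gripper's body (75 mm by 190 mm) begins 51 mm behind the grasp point.
Start: joints at [-53.48, 22.042, 0.453, 0, -68.411, -14.817], TCP at [0.231, -0.581, 0.24] pointing down, gripper open.
Joint ranges: [-179.83, 179.83], [-69.29, 118.12], [-61.27, 80.66], [-181.25, 117.63], [-171.15, -9.14], [-177.46, 177.46]. Speed limits (degrees/s): [159.86, 159.86, 180, 180, 180, 180].

INTERFACE

Orientations are given as a 3x3 rotation matrix whose columns are the frame's x, y, z axes.
In Python, from station import r gives the robot as it stands.
- The arm moves only by the tool servo_tool, never from a script. Its argument "targets" is a list of rows, each a list of 5 numbers: the shift along the world's x, y, z in units of 30 mm (1.0 is 30 mm), then the turn about the world's z in rad, then the finger opening in mm, from 0 to 87. In form: [[x, y, z, turn, gripper], ...]. A call has exactly 5 rows; each row is the pose to reach, as a shift and turn from the pose commanded when the call began; what a row does not reach only later rows make up. A row lasts 1/12 s, in which the tool goes at most 41.7 mm and 7.16 degrees, less where a joint would pass 70% of its speed; a pose out of reach is approached as far as the arm can. A call with a gripper value outside its range is refused whole. The fingers move at their own pace and stop on an object; the grip force is fixed at half the most. Time passes only in rows, so rows that repeat a pose let the fingers close, or fill a call up. It gives the time, the measured TCP pose, the force, the opening and the grip force at its end, in the units of the state.
- r.sense(): the state, without advancing time (a new reading comes with each control period).
- r.capture(name): name is "side" or "top"; returns a dict with "pixels" (420x560x3 uint8, red, green, blue), "fx", "fy", "cx", "cy" (pixels), "world_from_camera" (4x4, takes a point from camera to world coordinates). Camera axes: x right, y down, z forward; pixel columns grow to the right and rows downward; lengths in m; the calibration is good to about 2 mm. A picture is of the moment at which its call begins. There is no depth.
- r.finish_job(): hands the job in; it is judged then, once.
The state is a dict: "time_s": time; "joints": joint angles; "joint_velocities": joint speeds; "effort": joint torques, N m; "tcp_pos": TCP position; "ee_rot": TCP orientation; "wrist_force": force on the tool from outside, world axes, zero at the start; "moment": the same for the moment, N m; "gripper_width": opening from 0.0 (shut) to 1.0 (fully open); "gripper_force": force on a finger pad.
Only numpy, scipy, OpenCV 4.12 (cv2) and the standard library are available. Lean on these libraries where they do the work, as an engineer would, in place of code of your own. Each camera call takes 0.05 s, during which the arm holds its last target. There are 200 camera calls.

## Working session

There is one attempt and no reset: what is moved stays moved. The work goes in short steps, Python scripts to look and compute and a tool call to move; the robot and the scene stay as the last step left them, time stands still between calls to the robot, and variables do not carry over. Pictures are saved under pics/ and viewed, at most 10 in all, crops included, and the job is handed in when it is done.

Besides the shell and the picture viewer there is one more tool, called after "Call:" in YAML: its name, and indented under it one key for each argument. servo_tool: Moves the arm, as the interface text tells. Its arguments: {"type":"object","properties":{"targets":{"type":"array","items":{"type":"array","items":{"type":"number"}}}},"required":["targets"]}

```bash
ls; mkdir -p pics; python3 - <<'E'
from station import r
import cv2,numpy as np
for n in("top","side"):
    c=r.capture(n); cv2.imwrite(f"pics/{n}0.png",c["pixels"][:,:,::-1]); print(n,c["fx"],c["fy"],c["cx"],c["cy"]);print(np.round(c["world_from_camera"],4))
    cv2.imwrite(f"pics/{n}0big.png",cv2.resize(c["pixels"][:,:,::-1],(800,600),interpolation=cv2.INTER_CUBIC))
s=r.sense();print(s)
E
```

```text
pics
top 452.4846714737092 452.4846714737092 279.86043370236825 213.60925679154118
[[ 1.1000e-03 -9.8240e-01  1.8700e-01  2.4570e-01]
 [-1.0000e+00 -2.4000e-03 -6.4000e-03  2.2300e-02]
 [ 6.7000e-03 -1.8700e-01 -9.8230e-01  1.5667e+00]
 [ 0.0000e+00  0.0000e+00  0.0000e+00  1.0000e+00]]
side 428.60685606643756 428.60685606643756 277.65204993756697 211.21290784983876
[[-9.429e-01 -2.233e-01  2.470e-01  2.366e-01]
 [-3.329e-01  6.326e-01 -6.993e-01  8.709e-01]
 [-1.000e-04 -7.416e-01 -6.708e-01  9.025e-01]
 [ 0.000e+00  0.000e+00  0.000e+00  1.000e+00]]
{'time_s': 0.1, 'joints': array([-5.34796409e+01,  2.20853112e+01,  3.88177288e-01, -2.48992149e-02,
       -6.84112535e+01, -1.48169937e+01]), 'joint_velocities': array([-0.01122343, -0.1422351 ,  0.13402423,  0.2004033 ,  0.06218489,
        0.07223666]), 'effort': array([-2.50456151e-04, -3.91689777e+01,  1.87935251e+01,  4.23190400e+00,
        1.34861155e-02, -6.89722378e-05]), 'tcp_pos': array([ 0.23096076, -0.58021966,  0.23858493]), 'ee_rot': array([[-9.29170075e-01, -3.69651634e-01, -8.01013406e-04],
       [-3.69652490e-01,  9.29168411e-01,  1.76071825e-03],
       [ 9.34239738e-05,  1.93210331e-03, -9.99998129e-01]]), 'wrist_force': array([-0.22767299,  0.5422096 ,  0.64447029]), 'moment': array([-0.0232914 ,  0.03350723, -0.01664154]), 'gripper_force': 0.0, 'gripper_width': 1.0006574906132737}
```

View pics/top0big.png

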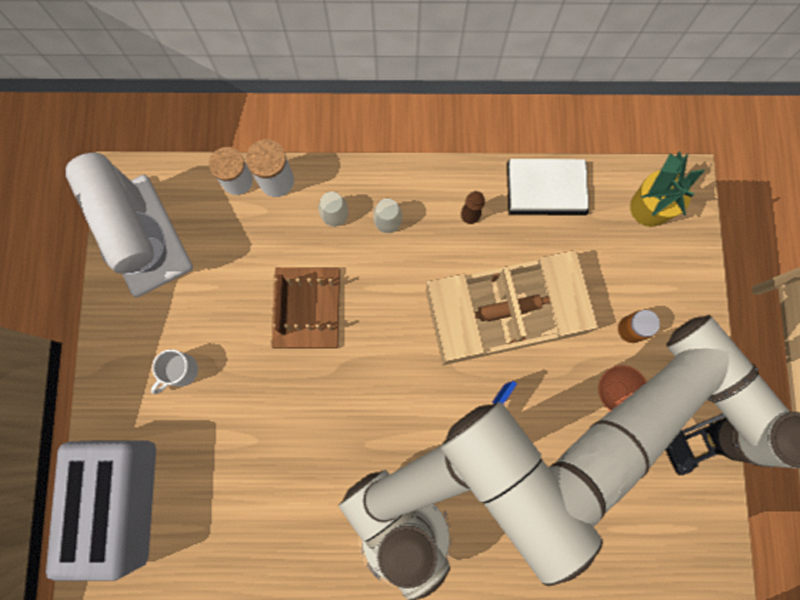

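View pics/side0big.png

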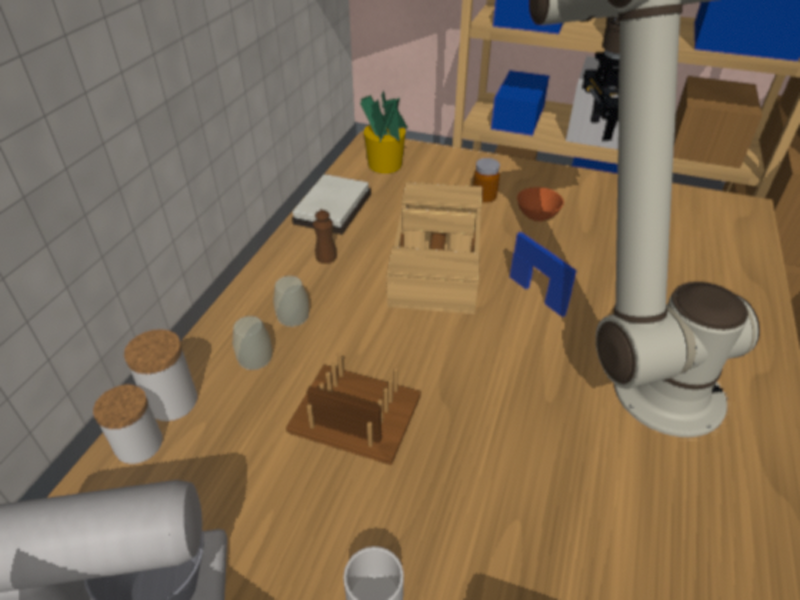

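```bash
cat > h.py <<'E'
import numpy as np,cv2
from station import r
def crop(img,x0,y0,w,h,s):
    c=cv2.resize(img[y0:y0+h,x0:x0+w],None,fx=s,fy=s,interpolation=cv2.INTER_CUBIC)
    for i in range(-(-x0//10)*10,x0+w,10):
        X=int((i+.5-x0)*s); cv2.line(c,(X,0),(X,6),(0,0,255),1); cv2.putText(c,str(i),(X-9,15),0,.32,(0,0,255),1)
    for i in range(-(-y0//10)*10,y0+h,10):
        Y=int((i+.5-y0)*s); cv2.line(c,(0,Y),(6,Y),(0,0,255),1); cv2.putText(c,str(i),(8,Y+4),0,.32,(0,0,255),1)
    return c
def ray(c,u,v,z):
    T=c["world_from_camera"]; d=T[:3,:3]@np.array([(u-c["cx"])/c["fx"],(v-c["cy"])/c["fy"],1]); o=T[:3,3]
    return o+d*(z-o[2])/d[2]
def proj(c,P):
    T=c["world_from_camera"]; q=(np.asarray(P,float)-T[:3,3])@T[:3,:3]
    return np.stack([q[...,0]/q[...,2]*c["fx"]+c["cx"],q[...,1]/q[...,2]*c["fy"]+c["cy"]],-1)
E
python3 - <<'E'
from h import *
t=cv2.imread("pics/top0.png");s=cv2.imread("pics/side0.png")
cv2.imwrite("pics/a.png",crop(t,292,168,133,92,6))
a=crop(t,185,180,65,70,6);b=crop(s,195,240,105,90,6)[:420]
b=crop(s,197,245,66*1+34,85,4)
o=np.zeros((420,800,3),np.uint8);o[:420,:390]=a;o[:340,395:795]=b
cv2.imwrite("pics/b.png",o)
E
```

```text
(no output)
```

View pics/a.png

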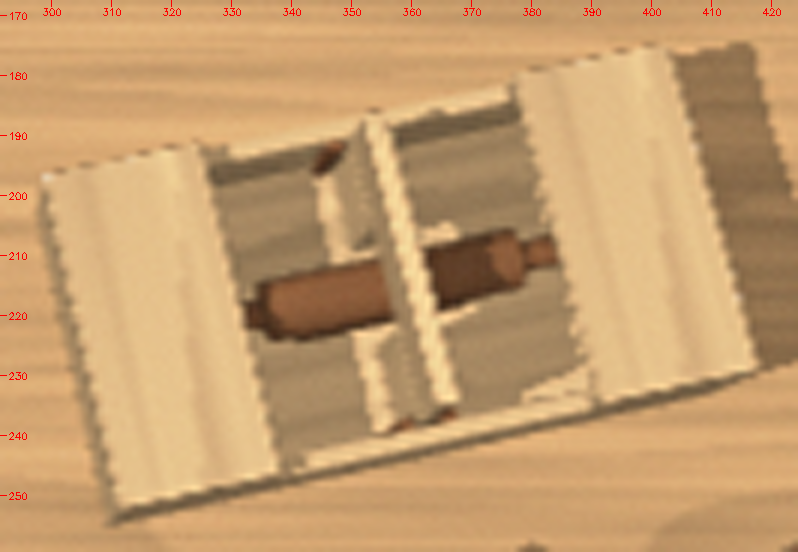

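View pics/b.png

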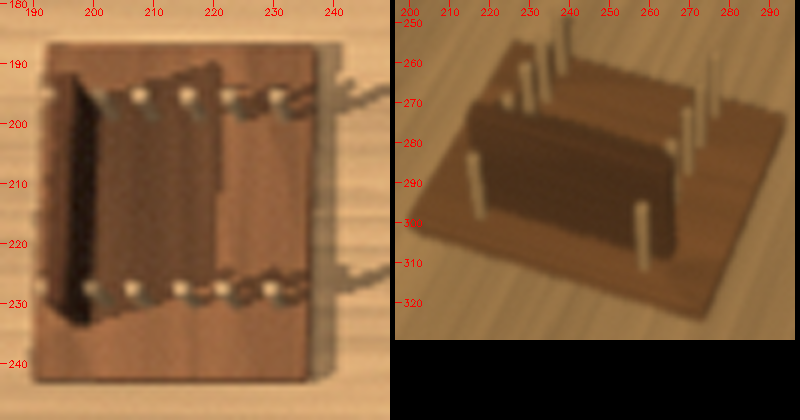

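```bash
cat > fit.py <<'E'
from h import *
from scipy.optimize import least_squares
c=r.capture("top"); s=r.capture("side")
def fit(L,UV,x0):
    L=np.array(L,float);UV=np.array(UV,float)
    def w(p):
        R=np.array([[np.cos(p[2]),-np.sin(p[2])],[np.sin(p[2]),np.cos(p[2])]])
        return np.c_[L[:,:2]@R.T+p[:2],L[:,2]]
    q=least_squares(lambda p:(proj(c,w(p))-UV).ravel(),x0,loss="soft_l1")
    print(np.round(q.x,4),np.degrees(q.x[2]).round(2));print(np.round((proj(c,w(q.x))-UV),1).tolist());return q.x
f=lambda X,Y,s,x0,y0:(X/s+x0-.5,Y/s+y0-.5)
A=lambda X,Y:f(X,Y,6,292,168); B=lambda X,Y:f(X,Y,6,185,180)
# trough: +y taken toward world +y (image left); x up in image
t=fit([[.095,.18,.098],[-.095,.18,.098],[.095,-.18,.098],[-.095,-.18,.098]],[A(44,177),A(113,511),A(665,47),A(757,368)],[.6,-.2,.2])
d=[ray(c,*A(372,116),.135),ray(c,*A(449,404),.135)];m=(d[0]+d[1])/2
print("div",np.round(d,4),np.round(m,4),np.linalg.norm(d[0]-d[1]),np.degrees(np.arctan2(*(d[0]-d[1])[[1,0]])))
L=[[.1,.08,.018],[.1,-.08,.018],[-.1,-.08,.018],[-.1,.08,.018]];U=[B(47,44),B(317,44),B(308,382),B(34,382)]
k=fit(L,U,[.6,.2,0])
L2=[[x,y,.078] for x in(.055,-.055) for y in(.0135,-.0135,-.0365,-.0635)]
U2=[B(140,95),B(187,94),B(228,95),B(278,95),B(133,288),B(180,288),B(222,288),B(271,288)]
k=fit(L+L2,U+U2,[.6,.2,0])
k=fit(L2,U2,[.6,.2,0])
def loc(p,l):
    a=p[2];return np.array([p[0]+l[0]*np.cos(a)-l[1]*np.sin(a),p[1]+l[0]*np.sin(a)+l[1]*np.cos(a)])
print("slot_end",loc(k,(0,-.05)),"mid",loc(k,(0,0)))
# pin: visible barrel ends (axis, z .052)
for n,P in (("barrelL",A(268,312)),("barrelR",A(517,257))):
    w=ray(c,*P,.052)[:2]-t[:2];a=t[2];print(n,np.round([w[0]*np.cos(a)+w[1]*np.sin(a),-w[0]*np.sin(a)+w[1]*np.cos(a)],4))
E
python3 fit.py
```

```text
[ 0.5277 -0.2441  0.215 ] 12.32
[[-0.7, -0.1], [0.6, -0.1], [0.1, -0.4], [-0.1, 0.6]]
div [[ 0.6077 -0.2271  0.135 ]
 [ 0.4498 -0.2635  0.135 ]] [ 0.5288 -0.2453  0.135 ] 0.16202262458348468 12.996796006248472
[ 0.5362  0.2416 -0.0012] -0.07
[[-0.3, -0.2], [0.2, -0.0], [0.5, 0.2], [-0.4, 0.0]]
[ 0.5365  0.2424 -0.0029] -0.17
[[-0.5, -0.3], [0.0, -0.0], [0.3, 0.1], [-0.7, -0.1], [-0.0, -0.1], [0.1, 0.1], [0.1, -0.0], [-0.2, 0.0], [0.0, -0.0], [0.3, 0.0], [0.2, 0.1], [0.2, 0.1]]
[ 0.5367  0.2427 -0.0059] -0.34
[[-0.1, -0.1], [0.1, 0.1], [0.1, -0.0], [-0.2, 0.0], [-0.1, -0.1], [0.2, -0.0], [0.1, 0.0], [0.0, 0.1]]
slot_end [0.53636826 0.19268253] mid [0.53666346 0.24268166]
barrelL [0.0006 0.0664]
barrelR [ 0.0016 -0.0798]
```

Call:
servo_tool:
  targets:
    - [0.6,0.7,0,-0.03,60]
    - [1.5,1.7,0,-0.06,50]
    - [2.4,2.7,0,-0.1,40]
    - [3.3,3.7,0,-0.13,40]
    - [4.2,4.7,0,-0.16,40]

```text
time_s: 0.62
tcp_pos: [0.3578, -0.4382, 0.2394]
ee_rot: [[-0.977, -0.215, -0.0], [-0.215, 0.977, 0.0], [0.0, 0.0, -1.0]]
wrist_force: [1.6, -0.6, 1.3]
gripper_width: 0.708
gripper_force: 0.0
```

Call:
servo_tool:
  targets:
    - [0.9,1.0,0,0,40]
    - [1.8,2.0,0,0,40]
    - [2.7,3.0,0,0,40]
    - [3.6,4.0,0,0,40]
    - [4.4,4.9,0,0,40]

```text
time_s: 1.03
tcp_pos: [0.4904, -0.2906, 0.2396]
ee_rot: [[-0.976, -0.218, 0.0], [-0.218, 0.976, 0.0], [-0.0, 0.0, -1.0]]
wrist_force: [0.3, -0.9, 0.4]
gripper_width: 0.466
gripper_force: 0.0
```

Call:
servo_tool:
  targets:
    - [0.7,0.8,0,0,40]
    - [1.1,1.3,0,0,40]
    - [1.3,1.6,0,0,40]
    - [1.3,1.6,0,0,40]
    - [1.3,1.6,0,0,40]

```text
time_s: 1.45
tcp_pos: [0.5278, -0.2446, 0.2393]
ee_rot: [[-0.976, -0.218, -0.001], [-0.218, 0.976, 0.0], [0.001, 0.0, -1.0]]
wrist_force: [-0.1, -0.4, 0.8]
gripper_width: 0.459
gripper_force: 0.0
```

Call:
servo_tool:
  targets:
    - [0,0,-1,0,40]
    - [0,0,-2,0,40]
    - [0,0,-3,0,40]
    - [0,0,-3.7,0,40]
    - [0,0,-4,0,40]

```text
time_s: 1.87
tcp_pos: [0.525, -0.2455, 0.1162]
ee_rot: [[-0.977, -0.214, -0.006], [-0.214, 0.977, 0.002], [0.006, 0.003, -1.0]]
wrist_force: [-0.1, 1.2, 0.6]
gripper_width: 0.458
gripper_force: 0.0
```

Call:
servo_tool:
  targets:
    - [0,0,0,0,20]
    - [0,0,0,0,5]
    - [0,0,0,0,5]
    - [0,0,0,0,5]
    - [0,0,0,0,5]

```text
time_s: 2.28
tcp_pos: [0.5289, -0.2449, 0.1211]
ee_rot: [[-0.976, -0.217, 0.003], [-0.217, 0.976, -0.001], [-0.003, -0.001, -1.0]]
wrist_force: [-0.4, -0.2, -1.5]
gripper_width: 0.17
gripper_force: 0.6
```

```bash
python3 - <<'E'
from h import *
t=r.capture("top")["pixels"][:,:,::-1];s=r.capture("side")["pixels"][:,:,::-1]
a=crop(t,292,168,133,92,3);b=crop(s,240,110,120,120,4)
o=np.zeros((480,900,3),np.uint8);o[:a.shape[0],:a.shape[1]]=a;o[:480,400:880]=b
cv2.imwrite("pics/c.png",o[:,:800])
x=r.sense();print(x["gripper_width"]*87,x["gripper_force"],x["tcp_pos"],x["wrist_force"])
E
```

```text
11.949646321290276 29.951073294505477 [ 0.5288534  -0.24483588  0.12089746] [-0.20204726 -0.6220393   3.16123037]
```

View pics/c.png

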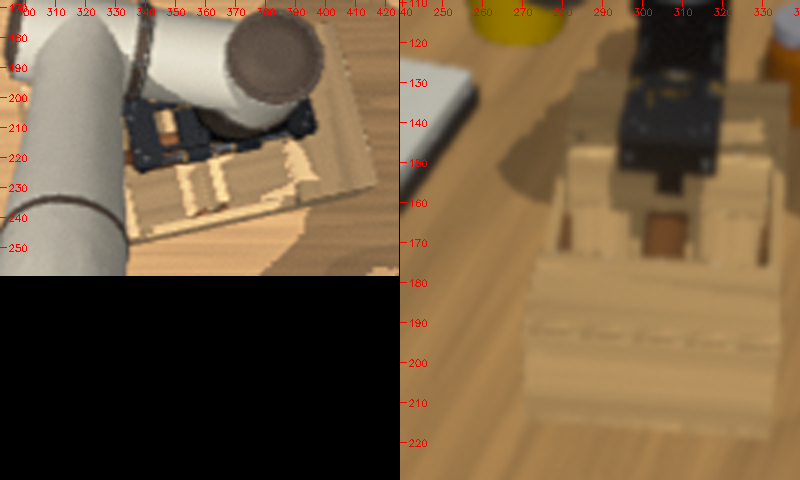

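Call:
servo_tool:
  targets:
    - [0,0,0.4,0,5]
    - [0,0,1.1,0,5]
    - [0,0,2.0,0,5]
    - [0,0,2.9,0,5]
    - [0,0,3.7,0,5]

```text
time_s: 2.8
tcp_pos: [0.5279, -0.2445, 0.2321]
ee_rot: [[-0.976, -0.217, 0.0], [-0.217, 0.976, 0.0], [-0.0, 0.0, -1.0]]
wrist_force: [0.9, 0.4, -1.6]
gripper_width: 0.13
gripper_force: 29.9
```

Call:
servo_tool:
  targets:
    - [0,0,0.8,0,5]
    - [0,0,1.6,0,5]
    - [0,0.3,2.0,0,5]
    - [0,0.9,2.1,0,5]
    - [0,1.6,2.1,0,5]

```text
time_s: 3.22
tcp_pos: [0.5282, -0.1961, 0.2943]
ee_rot: [[-0.977, -0.215, 0.002], [-0.215, 0.977, 0.0], [-0.002, 0.0, -1.0]]
wrist_force: [0.5, -0.3, -2.0]
gripper_width: 0.137
gripper_force: 29.9
```

Call:
servo_tool:
  targets:
    - [0,0.8,0,0,5]
    - [0,1.7,0,-0.03,5]
    - [0,2.7,0,-0.06,5]
    - [0,3.7,0,-0.09,5]
    - [0.1,4.6,0,-0.12,5]

```text
time_s: 3.63
tcp_pos: [0.5298, -0.0565, 0.2928]
ee_rot: [[-0.995, -0.097, -0.002], [-0.097, 0.995, 0.001], [0.002, 0.001, -1.0]]
wrist_force: [-0.5, -0.8, -0.9]
gripper_width: 0.134
gripper_force: 29.9
```

Call:
servo_tool:
  targets:
    - [0,0.9,0,-0.03,5]
    - [0.1,1.9,0,-0.06,5]
    - [0.1,2.8,0,-0.09,5]
    - [0.1,3.7,0,-0.1,5]
    - [0.2,4.6,0,-0.1,5]

```text
time_s: 4.05
tcp_pos: [0.5357, 0.0812, 0.2928]
ee_rot: [[-1.0, 0.001, -0.002], [0.001, 1.0, 0.0], [0.002, 0.0, -1.0]]
wrist_force: [0.4, 1.0, -2.4]
gripper_width: 0.132
gripper_force: 29.9
```

Call:
servo_tool:
  targets:
    - [0,0.9,0,0,5]
    - [0,1.7,0,0,5]
    - [0,2.4,0,0,5]
    - [0,2.9,0,0,5]
    - [0,3.2,0,0,5]

```text
time_s: 4.47
tcp_pos: [0.5364, 0.1772, 0.2927]
ee_rot: [[-1.0, -0.0, -0.001], [-0.0, 1.0, -0.0], [0.001, -0.0, -1.0]]
wrist_force: [-0.6, 0.1, -1.3]
gripper_width: 0.133
gripper_force: 29.9
```

Call:
servo_tool:
  targets:
    - [0,0.4,0,0,5]
    - [0,0.53,0,0,5]
    - [0,0.53,0,0,5]
    - [0,0.53,0,0,5]
    - [0,0.53,0,0,5]

```text
time_s: 4.88
tcp_pos: [0.5371, 0.1905, 0.2936]
ee_rot: [[-1.0, 0.002, -0.0], [0.002, 1.0, -0.0], [0.0, -0.0, -1.0]]
wrist_force: [-0.2, -1.4, -1.0]
gripper_width: 0.132
gripper_force: 29.9
```

```bash
python3 - <<'E'
from h import *
C=r.capture("top");D=r.capture("side");t=C["pixels"][:,:,::-1];s=D["pixels"][:,:,::-1]
a=crop(t,185,165,80,90,5);b=crop(s,170,200,130,150,3)
o=np.zeros((450,800,3),np.uint8);o[:450,:400]=a;o[:450,405:795]=b
cv2.imwrite("pics/d.png",o)
x=r.sense();print(x["gripper_width"]*87,x["gripper_force"],x["tcp_pos"],x["ee_rot"][:,1],x["wrist_force"],x["moment"],x["time_s"])
E
```

```text
11.856985237858423 29.941912186914124 [0.53719425 0.19047865 0.29369278] [2.24922401e-03 9.99997470e-01 1.52111433e-05] [-1.20933739 -0.33366879 -2.02494604] [-0.0792227  -0.03361836 -0.00570953] 4.9833
```

View pics/d.png

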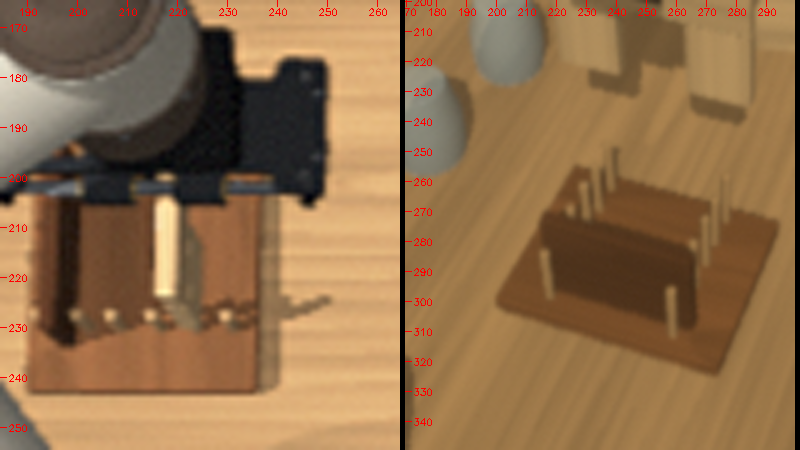

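```bash
python3 - <<'E'
from h import *
C=r.capture("top");D=r.capture("side")
print(ray(C,217.5,223.1,.308))
for p in[(-.082,.006),(-.082,-.006),(-.029,.006),(.029,.006),(.082,.006)]:
    q=proj(D,[.5372+p[0],.1905+p[1],.1827]);print(p,q.round(1),(405+(q[0]+.5-170)*3).round(),((q[1]+.5-200)*3).round())
E
```

```text
[0.45766183 0.18983446 0.308     ]
(-0.082, 0.006) [285.5 236. ] 753.0 110.0
(-0.082, -0.006) [287.1 232.6] 758.0 99.0
(-0.029, 0.006) [264.4 230.7] 690.0 94.0
(0.029, 0.006) [242.  225.1] 622.0 77.0
(0.082, 0.006) [222.  220.1] 563.0 62.0
```

Call:
servo_tool:
  targets:
    - [0,0.07,-0.6,0,5]
    - [0,0.07,-1.3,0,5]
    - [0,0.07,-2.1,0,5]
    - [0,0.07,-2.7,0,5]
    - [0,0.07,-3.0,0,5]

```text
time_s: 5.5
tcp_pos: [0.5359, 0.1924, 0.2009]
ee_rot: [[-1.0, 0.002, -0.004], [0.002, 1.0, -0.002], [0.004, -0.002, -1.0]]
wrist_force: [-0.8, -0.5, -1.2]
gripper_width: 0.136
gripper_force: 29.9
```

Call:
servo_tool:
  targets:
    - [0,0,-0.2,0,5]
    - [0,0,-0.5,0,5]
    - [0,0,-0.8,0,5]
    - [0,0,-1.1,0,5]
    - [0,0,-1.1,0,5]

```text
time_s: 5.92
tcp_pos: [0.5362, 0.1929, 0.1687]
ee_rot: [[-1.0, 0.002, -0.003], [0.002, 1.0, -0.001], [0.003, -0.001, -1.0]]
wrist_force: [0.7, 0.3, -2.7]
gripper_width: 0.134
gripper_force: 29.9
```

Call:
servo_tool:
  targets:
    - [0,0,-0.3,0,5]
    - [0,0,-0.6,0,5]
    - [0,0,-0.9,0,5]
    - [0,0,-1.1,0,5]
    - [0,0,-1.1,0,5]

```text
time_s: 6.33
tcp_pos: [0.5362, 0.1928, 0.1356]
ee_rot: [[-1.0, 0.001, -0.003], [0.001, 1.0, -0.002], [0.003, -0.002, -1.0]]
wrist_force: [0.3, 0.7, -1.5]
gripper_width: 0.137
gripper_force: 29.9
```

Call:
servo_tool:
  targets:
    - [0,0,-0.05,0,5]
    - [0,0,-0.1,0,5]
    - [0,0,-0.15,0,5]
    - [0,0,-0.2,0,5]
    - [0,0,-0.2,0,5]

```text
time_s: 6.75
tcp_pos: [0.5371, 0.1933, 0.1315]
ee_rot: [[-1.0, 0.001, -0.0], [0.001, 1.0, 0.0], [0.0, 0.0, -1.0]]
wrist_force: [0.2, -0.0, -1.8]
gripper_width: 0.137
gripper_force: 29.9
```

Call:
servo_tool:
  targets:
    - [0,0,-0.05,0,5]
    - [0,0,-0.09,0,5]
    - [0,0,-0.12,0,5]
    - [0,0,-0.12,0,5]
    - [0,0,-0.12,0,5]

```text
time_s: 7.17
tcp_pos: [0.5371, 0.1934, 0.1289]
ee_rot: [[-1.0, 0.001, 0.0], [0.001, 1.0, 0.0], [-0.0, 0.0, -1.0]]
wrist_force: [-2.3, -0.7, 5.5]
gripper_width: 0.133
gripper_force: 29.9
```

Call:
servo_tool:
  targets:
    - [0,0,0,0,20]
    - [0,0,0,0,40]
    - [0,0,0,0,40]
    - [0,0,0,0,40]
    - [0,0,0,0,40]

```text
time_s: 7.58
tcp_pos: [0.5372, 0.1933, 0.1277]
ee_rot: [[-1.0, 0.001, -0.0], [0.001, 1.0, -0.0], [0.0, -0.0, -1.0]]
wrist_force: [-0.0, -0.0, -0.1]
gripper_width: 0.41
gripper_force: 0.0
```

Call:
servo_tool:
  targets:
    - [0,0,0.3,0,40]
    - [0,0,1,0,40]
    - [0,0,2,0,40]
    - [0,-0.4,3,0.1,40]
    - [0,-1,3.6,0.2,40]

```text
time_s: 8.0
tcp_pos: [0.5386, 0.1644, 0.24]
ee_rot: [[-0.979, -0.205, 0.005], [-0.205, 0.979, 0.002], [-0.006, 0.001, -1.0]]
wrist_force: [0.8, 0.4, -0.3]
gripper_width: 0.462
gripper_force: 0.0
```

Call:
servo_tool:
  targets:
    - [0,-1.2,0,0.1,60]
    - [0,-2.4,0,0.2,60]
    - [0,-3.7,0,0.3,60]
    - [0,-5,0,0.4,60]
    - [0,-6.3,0,0.5,60]

```text
time_s: 8.42
tcp_pos: [0.5369, -0.0273, 0.237]
ee_rot: [[-0.762, -0.648, 0.001], [-0.648, 0.762, 0.0], [-0.001, -0.001, -1.0]]
wrist_force: [0.6, 0.2, -0.2]
gripper_width: 0.668
gripper_force: 0.0
```

```bash
python3 - <<'E'
from h import *
C=r.capture("top");D=r.capture("side");t=C["pixels"][:,:,::-1];s=D["pixels"][:,:,::-1]
a=crop(t,185,165,80,90,5);b=crop(s,170,200,130,150,3)
o=np.zeros((450,800,3),np.uint8);o[:450,:400]=a;o[:450,405:795]=b
cv2.imwrite("pics/e.png",o)
for zz in(0.143,):
  for X in(-.082,.082):
    q=proj(C,[.537+X,.1931,zz]);print(q,(q+.5-[185,165])*5)
x=r.sense();print(x["tcp_pos"],x["ee_rot"][:,1],x["joints"],x["time_s"])
E
```

```text
[223.13604483 232.57039107] [193.18022417 340.35195537]
[224.37913799 182.49255384] [199.39568994  89.96276922]
[ 0.53664045 -0.03001541  0.23675336] [-6.40428892e-01  7.68017125e-01 -7.28574305e-04] [ 1.41177701e+01  1.36370694e+01 -1.21465718e+01  4.48422076e-02
 -6.42039938e+01 -6.43134610e+01] 8.5167
```

View pics/e.png

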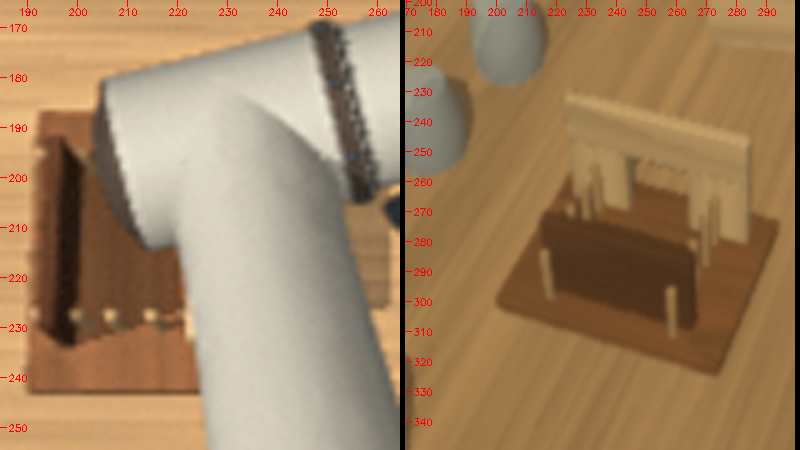

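Call:
servo_tool:
  targets:
    - [0,-0.6,0,-0.11,60]
    - [0,-1.2,0,-0.23,60]
    - [0,-1.8,0,-0.35,60]
    - [0,-2.4,0,-0.47,60]
    - [-0.2,-3,0,-0.58,60]

```text
time_s: 8.93
tcp_pos: [0.532, -0.1161, 0.2365]
ee_rot: [[-0.994, -0.113, 0.001], [-0.113, 0.994, -0.0], [-0.001, -0.0, -1.0]]
wrist_force: [-0.4, -0.1, 0.1]
gripper_width: 0.69
gripper_force: 0.0
```

Call:
servo_tool:
  targets:
    - [0,-0.6,0,-0.12,60]
    - [0,-1.2,0,-0.24,60]
    - [-0.2,-1.8,0,-0.36,60]
    - [-0.4,-2.4,0,-0.48,60]
    - [-0.44,-2.72,0,-0.6,60]

```text
time_s: 9.35
tcp_pos: [0.5174, -0.1983, 0.2365]
ee_rot: [[-0.883, 0.469, 0.0], [0.469, 0.883, -0.0], [-0.0, -0.0, -1.0]]
wrist_force: [-0.4, 0.0, -0.2]
gripper_width: 0.686
gripper_force: 0.0
```

Call:
servo_tool:
  targets:
    - [0,0,0,-0.12,60]
    - [0,0,0,-0.24,60]
    - [0,0,0,-0.36,60]
    - [0,0,0,-0.48,60]
    - [0,0,0,-0.6,60]

```text
time_s: 9.77
tcp_pos: [0.5182, -0.1969, 0.2366]
ee_rot: [[-0.465, 0.885, 0.001], [0.885, 0.465, -0.0], [-0.0, 0.001, -1.0]]
wrist_force: [0.5, -0.2, 1.2]
gripper_width: 0.686
gripper_force: 0.0
```

Call:
servo_tool:
  targets:
    - [0,0,0,-0.1,60]
    - [0,0,0,-0.2,60]
    - [0,0,0,-0.27,60]
    - [0,0,0,-0.27,60]
    - [0,0,0,-0.27,60]

```text
time_s: 10.18
tcp_pos: [0.5182, -0.1969, 0.2364]
ee_rot: [[-0.22, 0.976, 0.001], [0.976, 0.22, -0.0], [-0.0, 0.001, -1.0]]
wrist_force: [0.1, -0.8, 0.5]
gripper_width: 0.692
gripper_force: 0.0
```

Call:
servo_tool:
  targets:
    - [0,0,-0.6,0,60]
    - [0,0,-1.4,0,60]
    - [0,0,-2.3,0,60]
    - [0,0,-3.1,0,60]
    - [0,0,-3.8,0,60]

```text
time_s: 10.6
tcp_pos: [0.5176, -0.197, 0.1207]
ee_rot: [[-0.22, 0.976, -0.001], [0.976, 0.22, 0.0], [0.0, -0.001, -1.0]]
wrist_force: [-0.3, -0.5, 0.6]
gripper_width: 0.69
gripper_force: 0.0
```

Call:
servo_tool:
  targets:
    - [0,0,-0.6,0,60]
    - [0,0,-1.2,0,60]
    - [0,0,-1.8,0,60]
    - [0,0,-2.2,0,60]
    - [0,0,-2.33,0,60]

```text
time_s: 11.02
tcp_pos: [0.5169, -0.1969, 0.0501]
ee_rot: [[-0.219, 0.976, -0.004], [0.976, 0.219, 0.001], [0.001, -0.004, -1.0]]
wrist_force: [-0.6, 0.3, -0.1]
gripper_width: 0.689
gripper_force: 0.0
```

Call:
servo_tool:
  targets:
    - [0,0,0,0,50]
    - [0,0,0,0,40]
    - [0,0,0,0,25]
    - [0,0,0,0,25]
    - [0,0,0,0,25]

```text
time_s: 11.43
tcp_pos: [0.5194, -0.1972, 0.0532]
ee_rot: [[-0.218, 0.976, 0.004], [0.976, 0.218, -0.0], [-0.001, 0.004, -1.0]]
wrist_force: [1.2, 0.8, 1.1]
gripper_width: 0.403
gripper_force: 30.0
```

Call:
servo_tool:
  targets:
    - [0,0,0.05,0,25]
    - [0.06,-0.3,0.05,0,25]
    - [0.14,-0.64,0.05,0,25]
    - [0.21,-0.96,0.05,0,25]
    - [0.27,-1.24,0.05,0,25]

```text
time_s: 11.85
tcp_pos: [0.5269, -0.2357, 0.0539]
ee_rot: [[-0.217, 0.976, 0.001], [0.976, 0.217, -0.0], [-0.0, 0.001, -1.0]]
wrist_force: [1.9, 3.4, 2.2]
gripper_width: 0.402
gripper_force: 30.0
```

Call:
servo_tool:
  targets:
    - [0,0,0.15,0,25]
    - [0,0,0.3,0,25]
    - [0,0,0.45,0,25]
    - [0,0,0.6,0,25]
    - [0,0,0.75,0,25]

```text
time_s: 12.27
tcp_pos: [0.5253, -0.2341, 0.0762]
ee_rot: [[-0.218, 0.976, -0.001], [0.976, 0.218, 0.001], [0.001, -0.001, -1.0]]
wrist_force: [0.5, 2.0, -2.9]
gripper_width: 0.402
gripper_force: 30.0
```

```bash
python3 - <<'E'
from h import *
C=r.capture("top");D=r.capture("side");t=C["pixels"][:,:,::-1];s=D["pixels"][:,:,::-1]
a=crop(t,292,168,133,92,3);b=crop(s,250,110,100,120,4)
o=np.zeros((480,800,3),np.uint8);o[:276,:399]=a;o[:480,400:800]=b
cv2.imwrite("pics/f.png",o)
x=r.sense();print(x["tcp_pos"],x["gripper_width"]*87,x["wrist_force"],x["moment"],x["time_s"])
E
```

```text
[ 0.52576326 -0.23414889  0.07665618] 35.23422413728573 [-1.01663327 -0.46124168 -3.61857242] [-0.01373969  0.16886006 -0.0247515 ] 12.3667
```

View pics/f.png

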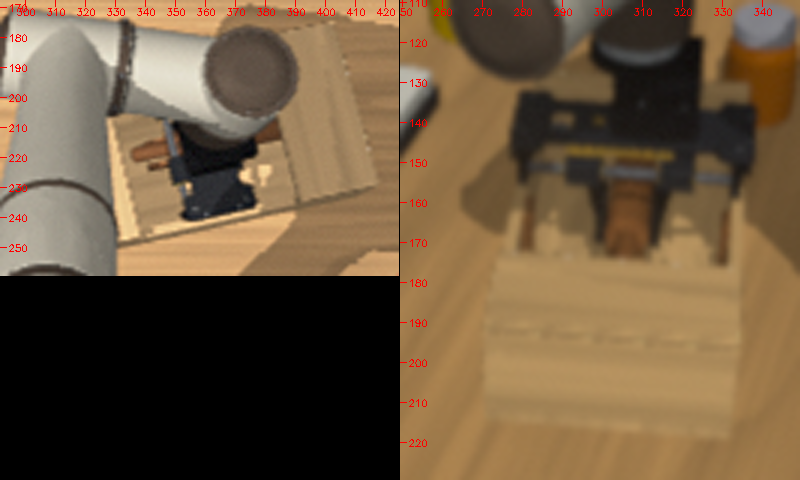

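Call:
servo_tool:
  targets:
    - [0,0,0.15,0,25]
    - [0,0,0.3,0,25]
    - [0,0,0.45,0,25]
    - [0,0,0.6,0,25]
    - [0,0,0.75,0,25]

```text
time_s: 12.78
tcp_pos: [0.5259, -0.2345, 0.099]
ee_rot: [[-0.218, 0.976, -0.0], [0.976, 0.218, -0.0], [-0.0, -0.0, -1.0]]
wrist_force: [-0.0, -0.3, -2.7]
gripper_width: 0.403
gripper_force: 30.0
```

Call:
servo_tool:
  targets:
    - [0,0,0.15,0,25]
    - [0,0,0.3,0,25]
    - [0,0,0.45,0,25]
    - [0,0,0.6,0,25]
    - [0,0,0.75,0,25]

```text
time_s: 13.2
tcp_pos: [0.5261, -0.2345, 0.1215]
ee_rot: [[-0.218, 0.976, 0.0], [0.976, 0.218, 0.0], [-0.0, 0.0, -1.0]]
wrist_force: [0.0, -0.2, -3.0]
gripper_width: 0.405
gripper_force: 30.0
```

```bash
python3 - <<'E'
from h import *
C=r.capture("top");D=r.capture("side");t=C["pixels"][:,:,::-1];s=D["pixels"][:,:,::-1]
a=crop(t,292,168,133,92,3);b=crop(s,250,90,100,130,4)
o=np.zeros((520,800,3),np.uint8);o[:276,:399]=a;o[:520,400:800]=b
cv2.imwrite("pics/g.png",o)
x=r.sense();print(x["tcp_pos"],x["gripper_width"]*87,x["wrist_force"],x["moment"],x["time_s"])
# predicted near-end for tilts
g=x["tcp_pos"]+[0,0,.002]
for th in(0,15,30,45):
    a=np.radians(th);p=g+.060*np.array([-.2147*np.cos(a),.9767*np.cos(a),np.sin(a)]);q=proj(C,p);w=proj(D,p);print(th,((q+.5-[292,168])*3).round(),((w+.5-[250,90])*4+[400,0]).round())
E
```

```text
[ 0.52620109 -0.23439426  0.12186568] 35.53347848077001 [ 0.01472495  0.99767095 -3.21653444] [0.34973109 0.16114827 0.00669251] 13.3
0 [140. 145.] [626. 297.]
15 [143. 142.] [627. 279.]
30 [151. 138.] [629. 259.]
45 [161. 134.] [630. 238.]
```

View pics/g.png

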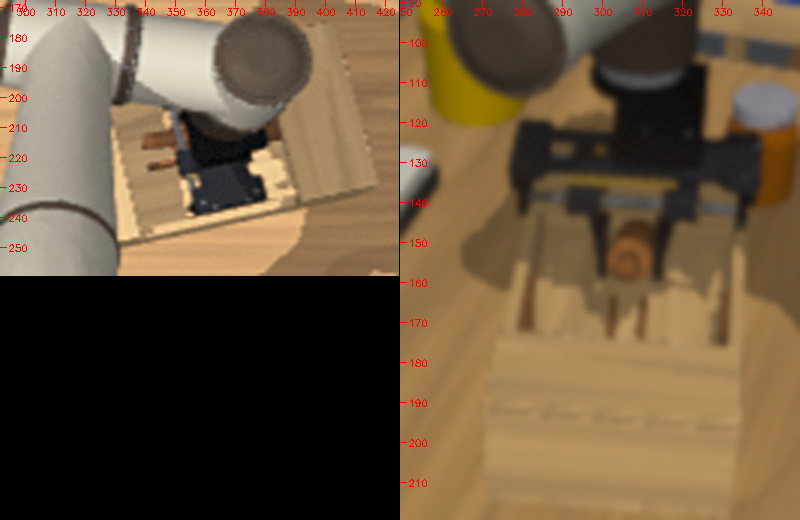

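Call:
servo_tool:
  targets:
    - [-0.05,0.25,0.12,0,25]
    - [-0.13,0.6,0.3,0,25]
    - [-0.22,1.0,0.5,0,25]
    - [-0.31,1.4,0.7,0,25]
    - [-0.4,1.8,0.9,0,25]

```text
time_s: 13.72
tcp_pos: [0.5139, -0.179, 0.1491]
ee_rot: [[-0.219, 0.976, 0.001], [0.976, 0.219, -0.0], [-0.0, 0.001, -1.0]]
wrist_force: [-0.3, -0.3, -1.7]
gripper_width: 0.404
gripper_force: 30.0
```

Call:
servo_tool:
  targets:
    - [-0.05,0.2,0.1,0,25]
    - [-0.05,0.25,0.2,0,25]
    - [-0.05,0.25,0.4,0,25]
    - [-0.05,0.25,0.7,0,25]
    - [-0.05,0.25,1.0,0,25]

```text
time_s: 14.13
tcp_pos: [0.5126, -0.1732, 0.1787]
ee_rot: [[-0.218, 0.976, -0.0], [0.976, 0.218, -0.0], [-0.0, -0.0, -1.0]]
wrist_force: [0.0, -1.2, -1.2]
gripper_width: 0.412
gripper_force: 30.0
```

Call:
servo_tool:
  targets:
    - [0,0,0.4,0,25]
    - [0,0,0.9,0,25]
    - [0,0,1.4,0,25]
    - [0,0,1.9,0,25]
    - [0,0,2.4,0,25]

```text
time_s: 14.55
tcp_pos: [0.5126, -0.1735, 0.2515]
ee_rot: [[-0.217, 0.976, 0.001], [0.976, 0.217, -0.0], [-0.0, 0.001, -1.0]]
wrist_force: [-0.2, 0.5, -1.3]
gripper_width: 0.404
gripper_force: 30.0
```

Call:
servo_tool:
  targets:
    - [0,0,0.5,0,25]
    - [0,0,1.0,0,25]
    - [0,0,1.5,0,25]
    - [0,0,1.9,0,25]
    - [0,0,2.2,0,25]

```text
time_s: 14.97
tcp_pos: [0.5128, -0.1736, 0.3181]
ee_rot: [[-0.217, 0.976, 0.002], [0.976, 0.217, -0.0], [-0.001, 0.002, -1.0]]
wrist_force: [0.2, 0.2, -1.2]
gripper_width: 0.401
gripper_force: 30.0
```

Call:
servo_tool:
  targets:
    - [0,0,0.3,0,25]
    - [0,0,0.5,0,25]
    - [0,0,0.5,0,25]
    - [0,0,0.5,0,25]
    - [0,0,0.5,0,25]

```text
time_s: 15.38
tcp_pos: [0.5122, -0.1729, 0.3302]
ee_rot: [[-0.218, 0.976, -0.002], [0.976, 0.218, 0.0], [0.001, -0.002, -1.0]]
wrist_force: [-0.2, -0.6, -2.3]
gripper_width: 0.403
gripper_force: 30.0
```

```bash
python3 - <<'E'
from h import *
C=r.capture("top");D=r.capture("side");t=C["pixels"][:,:,::-1];s=D["pixels"][:,:,::-1]
a=crop(t,285,160,133,100,3);b=crop(s,190,60,170,270,2)
o=np.zeros((540,740,3),np.uint8);o[:300,:399]=a;o[:540,400:740]=b
cv2.imwrite("pics/i.png",o)
x=r.sense();print(x["tcp_pos"],x["gripper_width"]*87,x["wrist_force"],x["gripper_force"],x["time_s"])
g=x["tcp_pos"]+[0,0,.002]
for th in(15,30,45,60):
  for l in(.062,-.168):
    a=np.radians(th);p=g+l*np.array([-.2147*np.cos(a),.9767*np.cos(a),np.sin(a)]);w=proj(D,p);print(th,l,p.round(3),((w+.5-[190,60])*2+[400,0]).round())
E
```

```text
[ 0.51226852 -0.1728516   0.33018983] 35.09032899149199 [ 0.10882717 -0.14801878 -2.28554382] 29.996800718363374 15.4833
15 0.062 [ 0.499 -0.114  0.348] [637.  97.]
15 -0.168 [ 0.547 -0.331  0.289] [646.  62.]
30 0.062 [ 0.501 -0.12   0.363] [638.  85.]
30 -0.168 [ 0.544 -0.315  0.248] [644.  91.]
45 0.062 [ 0.503 -0.13   0.376] [639.  72.]
45 -0.168 [ 0.538 -0.289  0.213] [641. 119.]
60 0.062 [ 0.506 -0.143  0.386] [640.  60.]
60 -0.168 [ 0.53  -0.255  0.187] [639. 146.]
```

View pics/i.png

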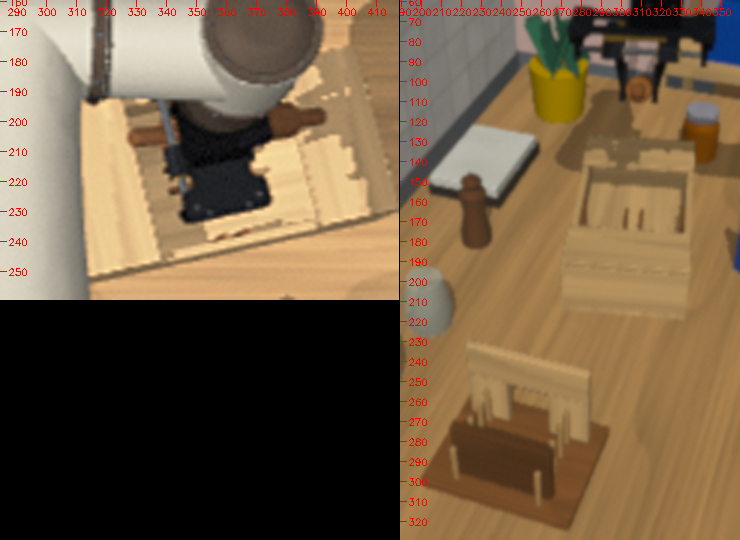

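```bash
python3 -c "
from station import r
print(r.finish_job())"
```

```text
the job is handed in; nothing more can be done
None
```

I handed the job in at about 15.5 s: the divider is standing released in the rack's end slot (slot_end), and the rolling pin came out one end first and is held in the gripper at roughly a 28° tilt, its ends about 0.25 m and 0.36 m above the worktop; no judging result came back.

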